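# Lay a breakfast place round the dish

### The job

Lay a breakfast place round the white dish, as seen from the robot's side: put the fork to the left of the dish and the large spoon to its right, each level with the dish's middle, parallel to its short ends, tines and bowl pointing away from the robot, with a gap of about 3 cm to the dish. Stand the honey jar behind the middle of the dish (its far long side) with a gap of about 4 cm, and stand the pepper mill beside the jar, on the side where the sugar pot is, about 4 cm clear of the jar and in a row with it parallel to the dish's long side. Keep jar and mill upright, and leave the dish, the sugar pot, the mug and the teaspoon where they are.

Things in the scene. Friction and masses are not known exactly. Their poses are not given: they have to be found in the camera images.
- dish: small white oblong dish, 100 x 170 x 12 mm, loose, must stay where it is; origin at the centre of its underside, x across it (100 mm) pointing away from the robot, y along its long side (170 mm) pointing to the robot's left; it stands turned by up to about 12 degrees
- fork_center (a point): steel dinner fork lying flat, 193 x 26 x 15 mm, 40 g; the point is its middle, 7.5 mm above its underside; x along the fork towards the tines, z up; it can be gripped across its middle from above with the fingertips just above the worktop (it closes there on at most 26 mm)
- fork_tip (a point): end of the fork's tines, 96.5 mm from fork_center along the fork's x
- spoon_center (a point): large steel spoon lying flat, 188 x 39 x 16 mm (clearly longer than the teaspoon), 45 g; the point is its middle, 8 mm above its underside; x along the spoon towards the bowl, z up; gripped like the fork (it closes on at most 39 mm)
- spoon_tip (a point): end of the large spoon's bowl, 94 mm from spoon_center along the spoon's x
- jar_center (a point): honey jar, glass with a white lid, standing, 58 x 62 x 99 mm, 0.44 kg; the point is its centre, 49.5 mm above its underside; z up; x is across the 58 mm width, y across the 62 mm width; can be gripped across x from above
- mill_center (a point): slender turned metal pepper mill, standing, 29 mm across and 97 mm high, 0.14 kg, a little narrower (22 mm) in its upper third; the point is on its axis, 48.5 mm above its underside; z up
- sugar_pot: white lidded sugar pot with a knob on top, 77 mm across, 88 mm high, standing further back, left or right; origin at the centre of its underside; must stay where it is
- mug: striped mug, 87 mm across, 103 mm high, standing further back on the side opposite the sugar pot, handle away from the robot (a second striped mug far back right is only scenery); origin at its underside; must stay where it is
- teaspoon: small steel teaspoon, 130 x 27 x 11 mm, lying far back in the middle; origin at the centre of its underside; not part of the place, must stay where it is
Not all that is in view belongs to the job. Leave any green or yellow look-alike of the part that bears mill_center alone.

How it is judged (in metres and radians):
At the end, for the whole second after the job is handed in: Fork 128 mm left, spoon 128 mm right of the dish (centres, +-18; level +-16), jar 121 mm behind (+-16, sideways 15), mill 86 mm (+-16) from the jar on the sugar pot's side, 121 mm (+-18) behind; tips away, within 0.2 rad of the dish's x; jar and mill upright; all at rest on the worktop (y of fork_center in the frame of dish between 0.11 and 0.146 m and x of fork_center in the frame of dish between -0.016 and 0.016 m and x of each of fork_tip, spoon_tip in the frame of dish above 0.07 m and angle between the x axis of each of fork_center, spoon_center and the x axis of dish, either way round below 0.2 rad and height (world z) of fork_center between -0.004 and 0.022 m and y of spoon_center in the frame of dish between -0.146 and -0.11 m and x of spoon_center in the frame of dish between -0.016 and 0.016 m and height (world z) of spoon_center between -0.004 and 0.022 m and x of jar_center in the frame of dish between 0.105 and 0.137 m and y of jar_center in the frame of dish between -0.015 and 0.015 m and x of mill_center in the frame of dish between 0.103 and 0.139 m and (y of each of sugar_pot, mill_center in the frame of dish above 0 m or y of each of sugar_pot, mill_center in the frame of dish below 0 m) and horizontal distance between mill_center and jar_center between 0.07 and 0.102 m and angle between each of jar_center, mill_center's own z axis and vertical below 0.1 rad and height (world z) of jar_center between 0.0435 and 0.0555 m and height (world z) of mill_center between 0.0425 and 0.0545 m and linear speed of each of fork, spoon, honey_jar, mill below 0.02 m/s); the robot touches nothing.
It fails at once if the white dish is shifted by more than 12 mm (distance of dish from where it was at the start of the episode above 0.012 m).
It fails at once if the sugar pot is shifted by more than 12 mm (distance of sugar_pot from where it was at the start of the episode above 0.012 m).
It fails at once if the mug is shifted by more than 12 mm (distance of mug from where it was at the start of the episode above 0.012 m).
It fails at once if the teaspoon is shifted by more than 12 mm (distance of teaspoon from where it was at the start of the episode above 0.012 m).
It fails at once if the honey jar or the pepper mill is tipped over (angle between any of jar_center, mill_center's own z axis and vertical above 0.5 rad).
It also fails if it takes over 118 s, if anything falls off the work surface, if the arm or the gripper's body presses on something with over 40 N, if the wrist force passes 120 N, or if a joint passes its speed limit or range.

### The arm

A 6-joint arm with a two-finger parallel gripper is mounted at the origin on a cart in front of the work surface, level with it; the furniture and walls round the work are solid. World frame = base frame: x ahead of the robot, y to its left, z up, the work surface at z = 0. Lengths are in m, angles in degrees, forces in N, time in s.
With the tool pointing down it reaches from about 0.4 to 0.825 m from the base axis. Payload 7 kg.
Tool frame: the origin (TCP) lies between the finger pads; the fingertips stand 19 mm ahead of it and the grasp point (between the pads) is the TCP (r.finger_overhang is the distance from the TCP to the fingertips, in m); z points along the fingers, y is the direction in which the jaws open and shut (so a half turn about z gives the same grasp; the last joint's range is limited). The gripper opens to 88 mm and grips with 3 to 60 N. Pads are 19 mm wide; open, the fingers measure 130 mm over their backs; the gripper's body (78 mm by 193 mm) begins 47 mm behind the grasp point.
Start: joints at [-48.638, 20.546, 0.682, 0, -70.136, -16.507], TCP at [0.284, -0.612, 0.246] pointing down, gripper open.
Joint ranges: [-176.03, 176.03], [-82.01, 121.73], [-58.28, 71.71], [-173.87, 95.51], [-174.79, -0.11], [-173.66, 173.66]. Speed limits (degrees/s): [136.94, 136.94, 172.46, 180, 180, 180].

### API

Orientations are given as [roll, pitch, yaw] about the fixed x, y, z axes, in that order (R = Rz(yaw) Ry(pitch) Rx(roll)).
In Python, from plant import r, optics gives the robot as it stands. The module is installed in compiled form; this text tells all that it offers.
- The arm moves only by the tool step_arm, never from a script. Its argument "increments" is a list of rows, each an object of numbers: "tx", "ty", "tz": the shift along the world's x, y, z in mm; "ax", "ay", "az": the turn, a rotation vector about the world's x, y, z in degrees; "claw": the gripper command: -1 is shut, 1 is fully open, values between are in proportion. In form: [{"tx": .., "ty": .., "tz": .., "ax": .., "ay": .., "az": .., "claw": ..}, ...]. A call has 1 to 12 rows; each row shifts and turns the commanded pose from where the row before left it; what a row does not reach is not made up. A row lasts 1/10 s, in which the tool goes at most 50 mm and 8.59 degrees, less where a joint would pass 70% of its speed; a pose out of reach is approached as far as the arm can. A call with a gripper value outside its range is refused whole. The fingers move at their own pace and stop on an object; "newtons" is the grip in N (left out, the last holds). Time passes only in rows, so rows that do not move let the fingers close. It gives the time, the measured TCP pose, the force and the opening at its end, in the units of the state.
- r.get_state(): the state, without advancing time (a new reading comes with each control period).
- optics.capture(name): name is "scene" or "top" or "wrist"; returns a dict with "image" (400x640x3 uint8, blue, green, red), "depth" (400x640 float32, m along the optical axis (not along the pixel's ray), 0 where there is no reading), "fx", "fy", "cx", "cy" (pixels), "R" (3x3) and "t" (3): a world point X has camera coordinates R X + t. Camera axes: x right, y down, z forward; pixel columns grow to the right and rows downward; lengths in m; the calibration is good to about 2 mm. The wrist camera is an equidistant fisheye: a pixel r from the principal point sees the ray r / f radians off the axis. A picture is of the moment at which its call begins.
- r.close_job(): hands the job in, once; it reports no verdict.
The state is a dict: "time_s": time; "joints": joint angles; "qd": joint speeds; "joint_torque": joint torques, N m; "tcp_pos": TCP position; "eef_rot": TCP orientation; "contact_force": force on the tool from outside, world axes, zero at the start; "moment": the same for the moment, N m; "gripper_width": finger opening in m.
Only numpy, scipy, OpenCV 4.12 (cv2) and the standard library are available. Lean on these libraries where they do the work, as an engineer would, in place of code of your own. Each camera call takes 0.05 s, during which the arm holds its last target. There are 200 camera calls.

## Working session

There is one attempt and no reset: what is moved stays moved. The work goes in short steps, Python scripts to look and compute and a tool call to move; the robot and the scene stay as the last step left them, time stands still between calls to the robot, and variables do not carry over. Pictures are saved under pics/ and viewed, about 12 in all and at most 16, crops included, and the job is handed in when it is done.

Besides the shell and the picture viewer there is one more tool, called as a command line: name --argument value ..., lists and objects as JSON in quotes. step_arm: Moves the arm, as the interface text tells. Its arguments: {"type":"object","properties":{"increments":{"type":"array","items":{"type":"object","properties":{"tx":{"type":"number"},"ty":{"type":"number"},"tz":{"type":"number"},"ax":{"type":"number"},"ay":{"type":"number"},"az":{"type":"number"},"claw":{"type":"number"}}}},"newtons":{"type":"number"}},"required":["increments"]}

```bash
mkdir -p pics
cat > h.py <<'E'
import numpy as np, cv2
from plant import r, optics
def cap(n,save=None):
    c=optics.capture(n)
    if save: cv2.imwrite('pics/'+save,c['image'])
    return c
def cloud(c):
    d=c['depth']; v,u=np.mgrid[:d.shape[0],:d.shape[1]]
    P=np.stack([(u-c['cx'])/c['fx']*d,(v-c['cy'])/c['fy']*d,d],-1)
    W=(P-c['t'])@c['R']; W[d==0]=np.nan
    return W
def ray(c,u,v,z=0.):
    o=-c['R'].T@c['t']; d=c['R'].T@np.array([(u-c['cx'])/c['fx'],(v-c['cy'])/c['fy'],1])
    return o+d*(z-o[2])/d[2]
E
python3 - <<'E'
from h import *
for n in('top','scene'):
    c=cap(n,n+'0.png'); print(n,-c['R'].T@c['t'],c['R'][2],c['fx'],np.isfinite(cloud(c)).mean())
print(r.get_state())
E
```

```text
top [0.3260988  0.00707468 1.36848654] [ 0.19848883  0.02156879 -0.97986579] 507.2087820015249 0.99581640625
scene [-0.06679475  0.47680792  0.90518061] [ 0.5770142  -0.38483788 -0.72038491] 439.7222568636984 0.948515625
{'time_s': 0.1, 'joints': array([-4.86387006e+01,  2.05892458e+01,  6.41497974e-01, -1.60577592e-02,
       -7.01382745e+01, -1.65076569e+01]), 'qd': array([ 0.08160242, -0.09427886,  0.17694434,  0.17306276,  0.0650397 ,
       -0.01408975]), 'joint_torque': array([-1.77980011e-03, -5.84163022e+01,  2.93750113e+01,  7.01537043e+00,
        1.02101124e-02, -2.93315554e-05]), 'tcp_pos': array([ 0.2835167 , -0.61213358,  0.24471885]), 'eef_rot': array([ 1.79913234e+02, -9.97067968e-03, -1.55151817e+02]), 'contact_force': array([-0.56647202,  0.25824365, -0.00582855]), 'moment': array([-0.01078699,  0.03868125, -0.0105325 ]), 'gripper_width': 0.08763132746087277}
```

View pics/top0.png

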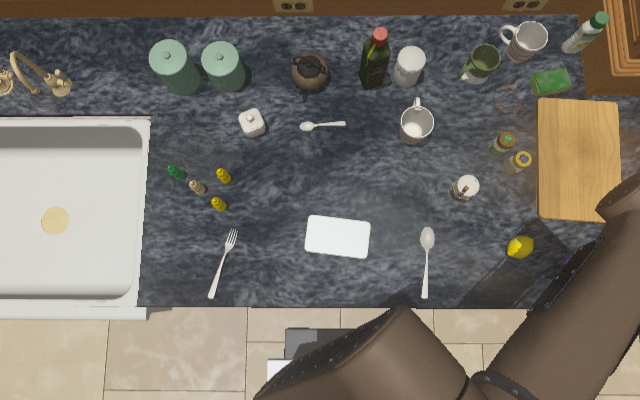

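View pics/scene0.png

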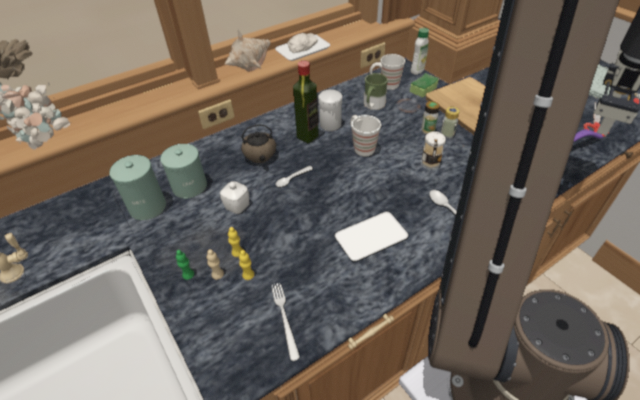

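The top view shows the dish at (337,237), fork (223,262), large spoon (427,260), jar (465,187), tan/metal mill (198,187) between green and yellow look-alikes, and the sugar pot on the left (252,122).

```bash
cat >> h.py <<'E'
def seg(c,box,zlo,zhi,bright=None):
    u0,v0,u1,v1=box; W=cloud(c); m=np.zeros(W.shape[:2],bool); m[v0:v1,u0:u1]=1
    m&=(W[...,2]>zlo)&(W[...,2]<zhi)
    if bright is not None: m&=c['image'].min(-1)>bright
    return W[m]
def obb(p):
    (cx,cy),(w,h),a=cv2.minAreaRect((p[:,:2]*1000).astype(np.float32)); return np.round([cx,cy,w,h,a],1),len(p)
def pix(c,box,z,bright):
    u0,v0,u1,v1=box; m=np.zeros(c['image'].shape[:2],np.uint8); m[v0:v1,u0:u1]=(c['image'][v0:v1,u0:u1].min(-1)>bright)
    n,l,s,_=cv2.connectedComponentsWithStats(m); k=1+s[1:,4].argmax(); v,u=np.nonzero(l==k)
    return np.array([ray(c,a,b,z) for a,b in zip(u,v)])
E
python3 - <<'E'
from h import *
c=cap('top')
W=cloud(c)
print('tablez',np.nanmedian(W[150:200,300:380,2]))
print('dish',obb(pix(c,(290,200,385,270),.011,120)))
for n,b in(('fork',(200,215,250,305)),('spoon',(405,220,450,305))):
    p=pix(c,b,.006,95); print(n,obb(p)); 
    q=p[:,:2]-p[:,:2].mean(0); _,s,V=np.linalg.svd(q,full_matrices=False); t=q@V[0]; d=V[0]*np.sign(V[0,0]); t=q@d
    mid=p[:,:2].mean(0)+d*(t.min()+t.max())/2; print(' mid',mid,'len',np.ptp(t),'ang',np.degrees(np.arctan2(d[1],d[0])))
for n,b,lo,hi in(('jar',(440,165,490,210),.09,.115),('mill',(186,176,208,200),.08,.12),('sugar',(230,100,275,145),.03,.1),('green',(163,160,188,183),.08,.12),('y1',(214,165,235,187),.08,.12),('y2',(209,194,230,214),.08,.12),('mug',(395,95,440,150),.09,.12)):
    p=seg(c,b,lo,hi); print(n,obb(p),np.median(p,0),p[:,2].max())
i=c['image']; cv2.imwrite('pics/crop.png',np.hstack([cv2.resize(i[150:220,150:240],None,fx=4,fy=4),cv2.resize(i[150:220,430:520],None,fx=4,fy=4)]))
E
```

```text
tablez 9.628880758237624e-05
dish (array([467.4, -25. , 186.1, 106.5,  82.9]), 2445)
fork (array([396.9, 282.8,  38.4, 194.6,  71.5]), 435)
 mid [0.3971487  0.28366175] len 0.1947135856006847 ang -17.81218588684701
spoon (array([ 409.1, -262.9,  116.8,  202.2,   88.3]), 1678)
 mid [ 0.4098682  -0.25786791] len 0.20268505185028707 ang -0.005991142801991556
jar (array([ 590.8, -354.1,   53.8,   54.6,    2. ]), 397) [ 0.5908653  -0.35395242  0.09940501] 0.1079383611910832
mill (array([597.7, 353.6,  16.5,  15. ,  61.9]), 38) [0.59663383 0.35258632 0.08472395] 0.0972745068288254
sugar (array([778.9, 209.7,  65.2,  63.8,  24.2]), 537) [0.77220453 0.20687227 0.0658792 ] 0.0925947312207283
green (array([6.392e+02, 4.121e+02, 1.610e+01, 1.340e+01, 5.000e-01]), 34) [0.63827175 0.41175647 0.08635371] 0.09906354202862556
y1 (array([629.9, 282.8,  11.9,  16.2,  68.9]), 37) [0.6286452  0.28234014 0.08635242] 0.09928189182759789
y2 (array([551.7, 291.1,  12.3,  15.1,  66.4]), 34) [0.55169489 0.29136958 0.08689181] 0.10293463511956434
mug (array([ 765. , -235.2,   85.9,   98.8,   49. ]), 252) [ 0.78083999 -0.23636452  0.10018275] 0.11091997797187597
```

View pics/crop.png

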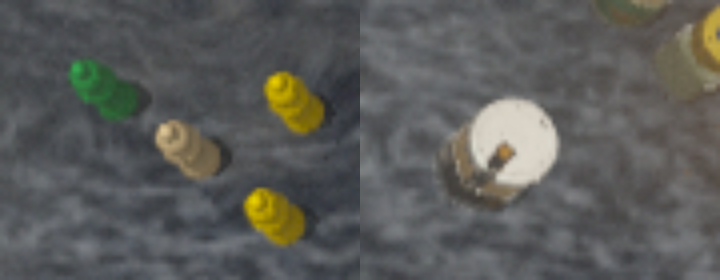

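Run:
```python
from h import *
c=cap('top'); s=cap('scene')
for th in(130,160,190): print('dish',th,obb(pix(c,(290,200,385,270),.011,th)))
p=seg(c,(290,200,385,270),.005,.03); print('depth',obb(p),np.median(p[:,2]))
print('scene dish',obb(pix(s,(325,205,415,265),.011,150)))
for th in(120,140,160):
    p=pix(c,(405,220,450,305),.006,th); print('spoon',obb(p))
    q=p[:,:2]-p[:,:2].mean(0); _,_,V=np.linalg.svd(q,full_matrices=False); d=V[0]*np.sign(V[0,0]); t=q@d
    print(' mid',p[:,:2].mean(0)+d*(t.min()+t.max())/2,np.ptp(t),np.degrees(np.arctan2(d[1],d[0])))
# jar body, mill lower from depth
for n,b in(('jar',(440,165,490,210)),('mill',(186,176,210,200))):
    for lo,hi in((.02,.05),(.05,.08),(.08,.11)):
        p=seg(s if 0 else c,b,lo,hi); print(n,lo,obb(p) if len(p)>5 else None)
```

```text
dish 130 (array([469.4, -24. , 171.9, 102.4,  82.5]), 2408)
dish 160 (array([469.3, -24.5, 169.5, 101.1,  82.9]), 2371)
dish 190 (array([469.9, -24.4, 168.4,  98.5,  82.9]), 2297)
depth (array([ 4.754e+02, -2.440e+01,  1.860e+02,  2.544e+02,  2.000e-01]), 2462) 0.011716168575780702
scene dish (array([469.4, -24.1, 173.6, 104.2,  82.7]), 2039)
spoon (array([ 401.7, -262.2,   37.3,  187.6,   87.6]), 487)
 mid [ 0.40184173 -0.25953296] 0.1883254193153773 -5.05079268818167
spoon (array([ 401.7, -262.5,   37.3,  187.2,   88. ]), 458)
 mid [ 0.40185373 -0.25935863] 0.18778169465794728 -4.598255348098298
spoon (array([ 401.8, -260.9,   34.6,  187.3,   87.7]), 437)
 mid [ 0.40183838 -0.25955621] 0.1877957971670578 -4.702851198633327
jar 0.02 (array([ 585.4, -339.7,   58.9,   27.4,   20.1]), 71)
jar 0.05 (array([ 578.6, -338.9,   53.8,   21.7,   36.2]), 94)
jar 0.08 (array([ 590.8, -353.6,   54.3,   53.6,   85.8]), 411)
mill 0.02 (array([593. , 350.2,   6.7,  21.7,  48.9]), 17)
mill 0.05 (array([596.1, 350.9,  19.8,  24.5,  51. ]), 59)
mill 0.08 (array([597.6, 354.1,  16.7,  15.9,  61.4]), 35)
```

The dish is consistent in two views: centre (0.469,-0.024), x axis at -7.2°. I'm moving above the spoon now.

step_arm --increments '[{"tx":11.85,"ty":35.15,"tz":-5,"az":-2.8,"claw":0.36},{"tx":11.85,"ty":35.15,"tz":-5,"az":-2.8,"claw":0.36},{"tx":11.85,"ty":35.15,"tz":-5,"az":-2.8,"claw":0.36},{"tx":11.85,"ty":35.15,"tz":-10,"az":-2.8,"claw":0.36},{"tx":11.85,"ty":35.15,"tz":-10,"az":-2.8,"claw":0.36},{"tx":11.85,"ty":35.15,"tz":-10,"az":-2.8,"claw":0.36},{"tx":11.85,"ty":35.15,"tz":-10,"az":-2.8,"claw":0.36},{"tx":11.85,"ty":35.15,"tz":-10,"az":-2.8,"claw":0.36},{"tx":11.85,"ty":35.15,"tz":-10,"az":-2.8,"claw":0.36},{"tx":11.85,"ty":35.15,"tz":-10,"az":-2.8,"claw":0.36},{"claw":0.36},{"claw":0.36}]'

```text
$.increments[0]: bad value
```

Run:
```python
from h import *
c=cap('wrist','w1.png'); print(c['fx'],c['cx'],c['cy'],-c['R'].T@c['t'],c['R'])
```

```text
309.70691628693146 323.212208320993 200.93557001197505 [ 0.21702397 -0.64401898  0.38385476] [[-4.20905952e-01  9.07103781e-01 -9.53527550e-04]
 [ 8.71223878e-01  4.04549564e-01  2.78044248e-01]
 [ 2.52600738e-01  1.16199743e-01 -9.60567794e-01]]
```

View pics/w1.png

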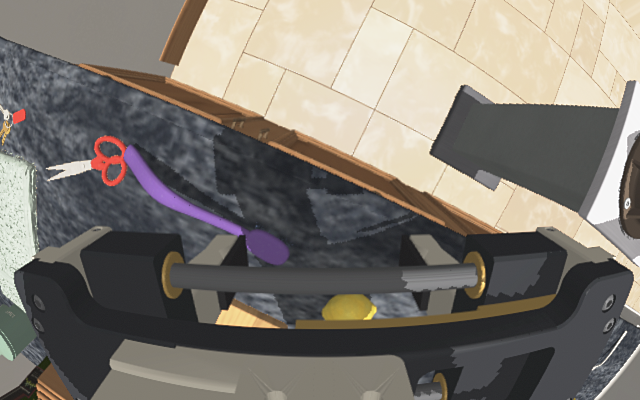

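The picture shows the start place only; the row was refused ("bad value"). I'll retry with all seven keys.

step_arm --increments '[{"tx":12,"ty":35,"tz":-5,"ax":0,"ay":0,"az":-2.8,"claw":0.36}]'

```text
time_s: 0.4
tcp_pos: [0.295, -0.5796, 0.24]
eef_rot: [-180.0, -0.0, -158.1]
contact_force: [1.1, 0.7, 0.5]
gripper_width: 0.0837
```

step_arm --increments '[{"tx":12,"ty":35,"tz":-5,"ax":0,"ay":0,"az":-2.8,"claw":0.36},{"tx":12,"ty":35,"tz":-10,"ax":0,"ay":0,"az":-2.8,"claw":0.36},{"tx":12,"ty":35,"tz":-10,"ax":0,"ay":0,"az":-2.8,"claw":0.36},{"tx":12,"ty":35,"tz":-10,"ax":0,"ay":0,"az":-2.8,"claw":0.36},{"tx":12,"ty":35,"tz":-10,"ax":0,"ay":0,"az":-2.8,"claw":0.36},{"tx":12,"ty":35,"tz":-10,"ax":0,"ay":0,"az":-2.8,"claw":0.36},{"tx":12,"ty":35,"tz":-10,"ax":0,"ay":0,"az":-2.8,"claw":0.36},{"tx":12,"ty":35,"tz":-10,"ax":0,"ay":0,"az":-2.8,"claw":0.36},{"tx":11,"ty":35,"tz":-10,"ax":0,"ay":0,"az":-2.8,"claw":0.36},{"tx":0,"ty":0,"tz":-10,"ax":0,"ay":0,"az":0,"claw":0.36},{"tx":0,"ty":0,"tz":0,"ax":0,"ay":0,"az":0,"claw":0.36}]'

```text
time_s: 1.5
tcp_pos: [0.4023, -0.2615, 0.1447]
eef_rot: [180.0, -0.1, 177.0]
contact_force: [-0.4, 0.4, 0.3]
gripper_width: 0.0597
```

```bash
cat >> h.py <<'E'
def proj(c,X):
    P=c['R']@np.asarray(X)+c['t']; th=np.arctan2(np.hypot(P[0],P[1]),P[2]); ph=np.arctan2(P[1],P[0])
    return np.array([c['cx']+c['fx']*th*np.cos(ph),c['cy']+c['fy']*th*np.sin(ph)])
def wray(c,u,v,z=0.):
    x=(u-c['cx'])/c['fx'];y=(v-c['cy'])/c['fy'];th=np.hypot(x,y); k=np.sin(th)/max(th,1e-9)
    o=-c['R'].T@c['t']; d=c['R'].T@np.array([x*k,y*k,np.cos(th)]); return o+d*(z-o[2])/d[2]
E
python3 - <<'E'
from h import *
c=cap('wrist'); print(r.get_state()['tcp_pos'])
i=c['image'].copy()
for X in([.4018,-.2605,.005],r.get_state()['tcp_pos']*[1,1,0]): cv2.circle(i,tuple(int(a) for a in proj(c,X)),4,(0,0,255),1); print(proj(c,X))
cv2.imwrite('pics/w2.png',i)
E
```

```text
[ 0.40251816 -0.26234213  0.14535385]
[324.6105334  193.04126626]
[322.68527188 192.53588303]
```

View pics/w2.png

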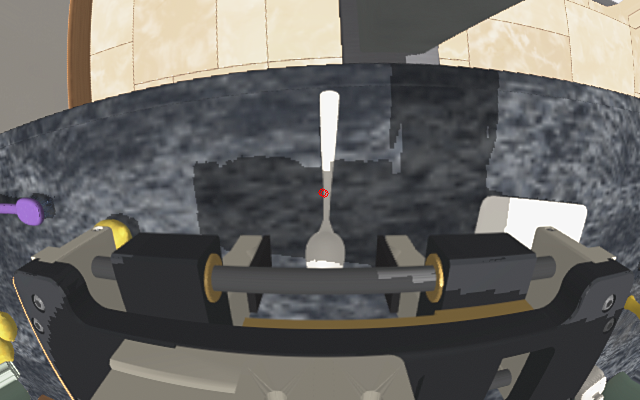

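The spoon's axis runs from (330,92) to (325,262), centred within ~2 mm under the tool. I'm going down to grip.

step_arm --increments '[{"tx":0,"ty":2,"tz":-30,"ax":0,"ay":0,"az":-1.5,"claw":0.36},{"tx":0,"ty":0,"tz":-40,"ax":0,"ay":0,"az":0,"claw":0.36},{"tx":0,"ty":0,"tz":-30,"ax":0,"ay":0,"az":0,"claw":0.36},{"tx":0,"ty":0,"tz":-15,"ax":0,"ay":0,"az":0,"claw":0.36},{"tx":0,"ty":0,"tz":-7,"ax":0,"ay":0,"az":0,"claw":0.36},{"tx":0,"ty":0,"tz":0,"ax":0,"ay":0,"az":0,"claw":0.36},{"tx":0,"ty":0,"tz":0,"ax":0,"ay":0,"az":0,"claw":-1},{"tx":0,"ty":0,"tz":0,"ax":0,"ay":0,"az":0,"claw":-1},{"tx":0,"ty":0,"tz":0,"ax":0,"ay":0,"az":0,"claw":-1},{"tx":0,"ty":0,"tz":0,"ax":0,"ay":0,"az":0,"claw":-1},{"tx":0,"ty":0,"tz":0,"ax":0,"ay":0,"az":0,"claw":-1},{"tx":0,"ty":0,"tz":0,"ax":0,"ay":0,"az":0,"claw":-1}]' --newtons 20

```text
time_s: 2.75
tcp_pos: [0.4031, -0.2605, 0.0241]
eef_rot: [-180.0, 0.1, 175.4]
contact_force: [-0.3, 2.4, 6.3]
gripper_width: 0.029
```

step_arm --increments '[{"tx":0,"ty":0,"tz":0,"ax":0,"ay":0,"az":0,"claw":-1},{"tx":0,"ty":0,"tz":0,"ax":0,"ay":0,"az":0,"claw":-1},{"tx":0,"ty":0,"tz":0,"ax":0,"ay":0,"az":0,"claw":-1},{"tx":0,"ty":0,"tz":0,"ax":0,"ay":0,"az":0,"claw":-1},{"tx":0,"ty":0,"tz":0,"ax":0,"ay":0,"az":0,"claw":-1},{"tx":0,"ty":0,"tz":0,"ax":0,"ay":0,"az":0,"claw":-1}]'

```text
time_s: 3.35
tcp_pos: [0.4031, -0.2605, 0.0241]
eef_rot: [-180.0, 0.0, 175.4]
contact_force: [-1.1, 1.9, 6.7]
gripper_width: 0.0288
```

step_arm --increments '[{"tx":0,"ty":0,"tz":5,"ax":0,"ay":0,"az":0,"claw":-1},{"tx":0,"ty":0,"tz":15,"ax":0,"ay":0,"az":0,"claw":-1},{"tx":0,"ty":0,"tz":25,"ax":0,"ay":0,"az":0,"claw":-1},{"tx":0,"ty":0,"tz":0,"ax":0,"ay":0,"az":0,"claw":-1},{"tx":0,"ty":0,"tz":0,"ax":0,"ay":0,"az":0,"claw":-1}]'

```text
time_s: 3.85
tcp_pos: [0.4029, -0.2604, 0.0691]
eef_rot: [180.0, 0.1, 175.3]
contact_force: [0.1, 0.2, -0.7]
gripper_width: 0.0285
```

Run:
```python
from h import *
w=cap('wrist','w3.png'); s=r.get_state(); print(s['tcp_pos'],s['contact_force'],s['gripper_width'])
```

```text
[ 0.40238115 -0.26034673  0.06844082] [ 3.95969925e-04  6.81738484e-01 -1.00398469e+00] 0.028969876893147693
```

View pics/w3.png

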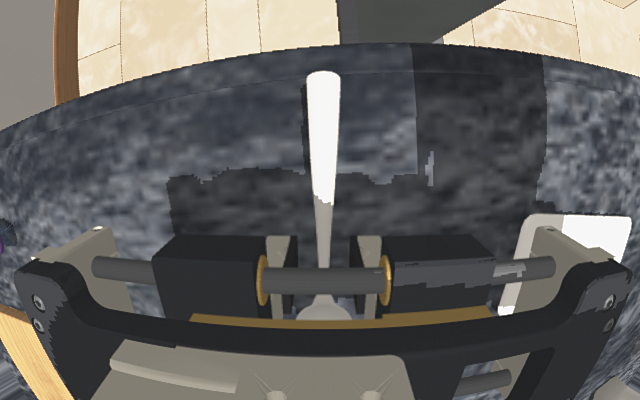

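The spoon is held and level. I'm carrying it to its place.

step_arm --increments '[{"tx":10,"ty":21,"tz":10,"ax":0,"ay":0,"az":-0.6,"claw":-1},{"tx":10,"ty":22,"tz":0,"ax":0,"ay":0,"az":-0.5,"claw":-1},{"tx":10,"ty":22,"tz":0,"ax":0,"ay":0,"az":-0.5,"claw":-1},{"tx":10,"ty":21,"tz":0,"ax":0,"ay":0,"az":-0.5,"claw":-1},{"tx":10.5,"ty":21,"tz":0,"ax":0,"ay":0,"az":-0.5,"claw":-1},{"tx":0,"ty":0,"tz":-20,"ax":0,"ay":0,"az":0,"claw":-1},{"tx":0,"ty":0,"tz":-20,"ax":0,"ay":0,"az":0,"claw":-1},{"tx":0,"ty":0,"tz":-8,"ax":0,"ay":0,"az":0,"claw":-1},{"tx":0,"ty":0,"tz":-4,"ax":0,"ay":0,"az":0,"claw":-1},{"tx":0,"ty":0,"tz":0,"ax":0,"ay":0,"az":0,"claw":-1},{"tx":0,"ty":0,"tz":0,"ax":0,"ay":0,"az":0,"claw":-1}]'

```text
time_s: 5.0
tcp_pos: [0.4535, -0.1536, 0.027]
eef_rot: [-180.0, 0.0, 172.7]
contact_force: [0.3, 0.3, -0.3]
gripper_width: 0.0289
```

step_arm --increments '[{"tx":0,"ty":0,"tz":-2,"ax":0,"ay":0,"az":0,"claw":-1},{"tx":0,"ty":0,"tz":-1,"ax":0,"ay":0,"az":0,"claw":-1},{"tx":0,"ty":0,"tz":0,"ax":0,"ay":0,"az":0,"claw":-0.16},{"tx":0,"ty":0,"tz":0,"ax":0,"ay":0,"az":0,"claw":-0.16},{"tx":0,"ty":0,"tz":0,"ax":0,"ay":0,"az":0,"claw":-0.16},{"tx":0,"ty":0,"tz":0,"ax":0,"ay":0,"az":0,"claw":-0.16},{"tx":0,"ty":0,"tz":5,"ax":0,"ay":0,"az":0,"claw":-0.16},{"tx":0,"ty":0,"tz":20,"ax":0,"ay":0,"az":0,"claw":-0.16},{"tx":0,"ty":0,"tz":40,"ax":0,"ay":0,"az":0,"claw":-0.16},{"tx":0,"ty":0,"tz":40,"ax":0,"ay":0,"az":0,"claw":-0.16}]'

```text
time_s: 6.0
tcp_pos: [0.4525, -0.1535, 0.1296]
eef_rot: [-180.0, -0.1, 172.8]
contact_force: [1.7, 0.0, -0.5]
gripper_width: 0.0364
```

step_arm --increments '[{"tx":-5,"ty":40,"tz":2,"ax":0,"ay":0,"az":-1,"claw":0.36},{"tx":-5,"ty":40,"tz":2,"ax":0,"ay":0,"az":-1,"claw":0.36},{"tx":-5,"ty":40,"tz":2,"ax":0,"ay":0,"az":-1,"claw":0.36},{"tx":-5,"ty":40,"tz":2,"ax":0,"ay":0,"az":-1,"claw":0.36},{"tx":-5,"ty":40,"tz":2,"ax":0,"ay":0,"az":-1,"claw":0.36},{"tx":-5,"ty":40,"tz":2,"ax":0,"ay":0,"az":-1,"claw":0.36},{"tx":-5,"ty":40,"tz":2,"ax":0,"ay":0,"az":-1,"claw":0.36},{"tx":-5,"ty":40,"tz":2,"ax":0,"ay":0,"az":-1,"claw":0.36},{"tx":-5,"ty":39,"tz":0,"ax":0,"ay":0,"az":-1,"claw":0.36},{"tx":-5,"ty":39,"tz":0,"ax":0,"ay":0,"az":-1,"claw":0.36},{"tx":-6,"ty":38.5,"tz":0,"ax":0,"ay":0,"az":-0.8,"claw":0.36},{"tx":0,"ty":0,"tz":0,"ax":0,"ay":0,"az":0,"claw":0.36}]'

```text
time_s: 7.2
tcp_pos: [0.3972, 0.2871, 0.145]
eef_rot: [179.9, 0.0, 162.1]
contact_force: [-0.1, -0.8, -0.1]
gripper_width: 0.0599
```

Run:
```python
from h import *
c=cap('wrist'); s=r.get_state(); print(s['tcp_pos'],s['eef_rot'])
i=c['image'].copy()
for X in([.397,.2833,.005],s['tcp_pos']*[1,1,0]): cv2.circle(i,tuple(int(a) for a in proj(c,X)),4,(0,0,255),1); print(proj(c,X))
cv2.imwrite('pics/w4.png',i)
```

```text
[0.39680938 0.2849977  0.14470227] [1.79993639e+02 6.73766619e-03 1.62118531e+02]
[318.9504108  194.19277086]
[320.6599773  192.10907654]
```

View pics/w4.png

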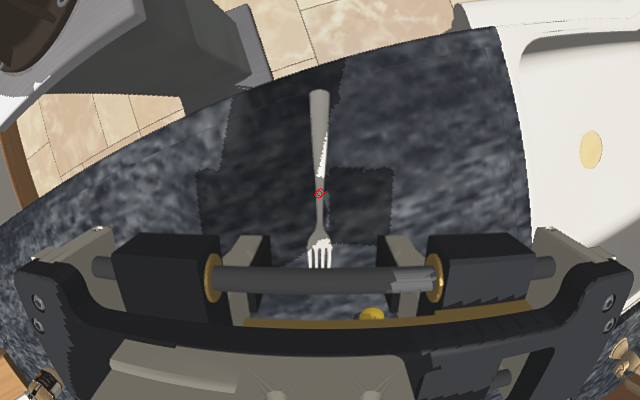

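The fork lies straight under the tool, from (319,92) to about (320,268), and is aligned. Descending.

step_arm --increments '[{"tx":0,"ty":-1,"tz":-35,"ax":0,"ay":0,"az":0,"claw":0.36},{"tx":0,"ty":0,"tz":-40,"ax":0,"ay":0,"az":0,"claw":0.36},{"tx":0,"ty":0,"tz":-27,"ax":0,"ay":0,"az":0,"claw":0.36},{"tx":0,"ty":0,"tz":-13,"ax":0,"ay":0,"az":0,"claw":0},{"tx":0,"ty":0,"tz":-6,"ax":0,"ay":0,"az":0,"claw":-1},{"tx":0,"ty":0,"tz":0,"ax":0,"ay":0,"az":0,"claw":-1},{"tx":0,"ty":0,"tz":0,"ax":0,"ay":0,"az":0,"claw":-1},{"tx":0,"ty":0,"tz":0,"ax":0,"ay":0,"az":0,"claw":-1},{"tx":0,"ty":0,"tz":0,"ax":0,"ay":0,"az":0,"claw":-1},{"tx":0,"ty":0,"tz":0,"ax":0,"ay":0,"az":0,"claw":-1},{"tx":0,"ty":0,"tz":0,"ax":0,"ay":0,"az":0,"claw":-1},{"tx":0,"ty":0,"tz":0,"ax":0,"ay":0,"az":0,"claw":-1}]'

```text
time_s: 8.45
tcp_pos: [0.3975, 0.2824, 0.0242]
eef_rot: [179.9, 0.0, 162.0]
contact_force: [-1.6, -0.6, 6.4]
gripper_width: 0.0168
```

step_arm --increments '[{"tx":0,"ty":0,"tz":0,"ax":0,"ay":0,"az":0,"claw":-1},{"tx":0,"ty":0,"tz":0,"ax":0,"ay":0,"az":0,"claw":-1},{"tx":0,"ty":0,"tz":0,"ax":0,"ay":0,"az":0,"claw":-1}]'

```text
time_s: 8.75
tcp_pos: [0.3975, 0.2824, 0.0241]
eef_rot: [179.9, 0.0, 162.0]
contact_force: [-2.6, -0.6, 7.0]
gripper_width: 0.0174
```

step_arm --increments '[{"tx":0,"ty":0,"tz":5,"ax":0,"ay":0,"az":0,"claw":-1},{"tx":0,"ty":0,"tz":20,"ax":0,"ay":0,"az":0,"claw":-1},{"tx":0,"ty":0,"tz":30,"ax":0,"ay":0,"az":0,"claw":-1},{"tx":14,"ty":-29,"tz":0,"ax":0,"ay":0,"az":1.8,"claw":-1},{"tx":15,"ty":-30,"tz":0,"ax":0,"ay":0,"az":1.8,"claw":-1},{"tx":15,"ty":-30,"tz":0,"ax":0,"ay":0,"az":1.8,"claw":-1},{"tx":15,"ty":-30,"tz":0,"ax":0,"ay":0,"az":1.8,"claw":-1},{"tx":15,"ty":-30,"tz":0,"ax":0,"ay":0,"az":1.8,"claw":-1},{"tx":14,"ty":-29,"tz":0,"ax":0,"ay":0,"az":1.8,"claw":-1},{"tx":0,"ty":0,"tz":0,"ax":0,"ay":0,"az":0,"claw":-1},{"tx":0,"ty":0,"tz":0,"ax":0,"ay":0,"az":0,"claw":-1}]'

```text
time_s: 9.85
tcp_pos: [0.4852, 0.1033, 0.0785]
eef_rot: [-180.0, -0.0, 172.6]
contact_force: [-0.2, -0.1, -0.4]
gripper_width: 0.0173
```

step_arm --increments '[{"tx":0,"ty":1,"tz":-20,"ax":0,"ay":0,"az":0,"claw":-1},{"tx":0,"ty":0,"tz":-20,"ax":0,"ay":0,"az":0,"claw":-1},{"tx":0,"ty":0,"tz":-9,"ax":0,"ay":0,"az":0,"claw":-1},{"tx":0,"ty":0,"tz":-5,"ax":0,"ay":0,"az":0,"claw":-1},{"tx":0,"ty":0,"tz":0,"ax":0,"ay":0,"az":0,"claw":-1},{"tx":0,"ty":0,"tz":0,"ax":0,"ay":0,"az":0,"claw":-0.36},{"tx":0,"ty":0,"tz":0,"ax":0,"ay":0,"az":0,"claw":-0.36},{"tx":0,"ty":0,"tz":0,"ax":0,"ay":0,"az":0,"claw":-0.36},{"tx":0,"ty":0,"tz":0,"ax":0,"ay":0,"az":0,"claw":-0.36},{"tx":0,"ty":0,"tz":5,"ax":0,"ay":0,"az":0,"claw":-0.36},{"tx":0,"ty":0,"tz":30,"ax":0,"ay":0,"az":0,"claw":-0.36},{"tx":0,"ty":0,"tz":45,"ax":0,"ay":0,"az":0,"claw":-0.36}]'

```text
time_s: 11.05
tcp_pos: [0.4836, 0.104, 0.1038]
eef_rot: [-179.8, -0.2, 172.7]
contact_force: [1.6, 0.9, 0.0]
gripper_width: 0.0281
```

step_arm --increments '[{"tx":0,"ty":0,"tz":45,"ax":0,"ay":0,"az":0,"claw":1},{"tx":10,"ty":-40,"tz":25,"ax":0,"ay":0,"az":0,"claw":1},{"tx":10,"ty":-42,"tz":25,"ax":0,"ay":0,"az":0,"claw":1},{"tx":10,"ty":-42,"tz":0,"ax":0,"ay":0,"az":0,"claw":1},{"tx":10,"ty":-42,"tz":0,"ax":0,"ay":0,"az":0,"claw":1},{"tx":10,"ty":-42,"tz":0,"ax":0,"ay":0,"az":0,"claw":1},{"tx":10,"ty":-42,"tz":0,"ax":0,"ay":0,"az":0,"claw":1},{"tx":10,"ty":-42,"tz":0,"ax":0,"ay":0,"az":0,"claw":1},{"tx":10,"ty":-42,"tz":0,"ax":0,"ay":0,"az":0,"claw":1},{"tx":10,"ty":-42,"tz":0,"ax":0,"ay":0,"az":0,"claw":1},{"tx":10,"ty":-42,"tz":0,"ax":0,"ay":0,"az":0,"claw":1},{"tx":7,"ty":-41,"tz":0,"ax":0,"ay":0,"az":0,"claw":1}]'

```text
time_s: 12.25
tcp_pos: [0.5923, -0.3559, 0.1998]
eef_rot: [-180.0, 0.0, 172.7]
contact_force: [0.2, 1.0, -0.5]
gripper_width: 0.0879
```

Run:
```python
from h import *
c=cap('wrist'); s=r.get_state(); print(s['tcp_pos'],s['eef_rot'])
i=c['image'].copy()
for X in([.591,-.354,.099],s['tcp_pos']*[1,1,0]+[0,0,.099]): cv2.circle(i,tuple(int(a) for a in proj(c,X)),4,(0,0,255),1); print(proj(c,X))
cv2.imwrite('pics/w5.png',i)
t=cap('top'); cv2.imwrite('pics/t2.png',cv2.resize(t['image'][150:310,150:470],None,fx=2.5,fy=2.5))
```

```text
[ 0.59240191 -0.3611674   0.19906875] [-1.79893154e+02 -3.31860187e-02  1.72625078e+02]
[325.573482   203.86968348]
[317.00434694 206.5749773 ]
```

View pics/w5.png

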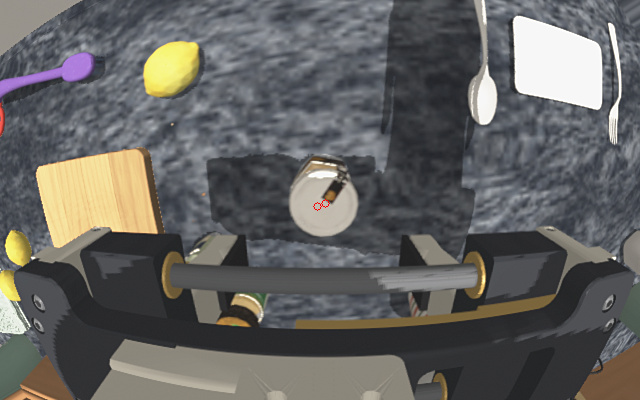

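View pics/t2.png

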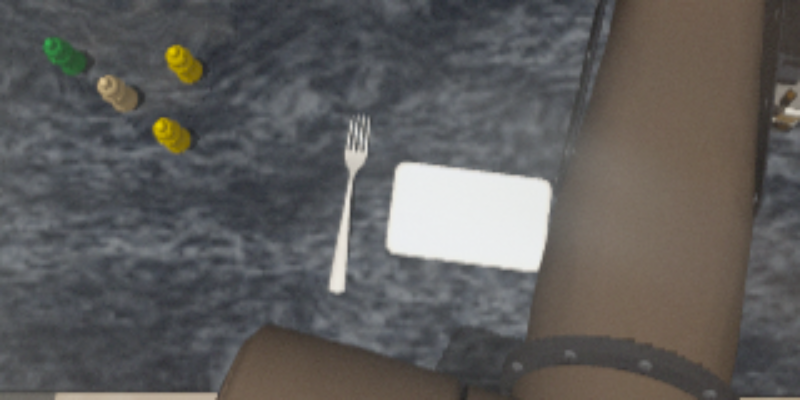

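The wrist view shows the jar's lid as a disc centred near (325,204), which agrees with the measurement. The top view shows the fork well placed beside the dish. I'll turn the jaws a little to keep the body clear of the spice bottles, then settle.

step_arm --increments '[{"tx":-1,"ty":2,"tz":-10,"ax":0,"ay":0,"az":-7,"claw":1},{"tx":0,"ty":0,"tz":-10,"ax":0,"ay":0,"az":-7,"claw":1},{"tx":0,"ty":0,"tz":-10,"ax":0,"ay":0,"az":-6,"claw":1},{"tx":0,"ty":0,"tz":0,"ax":0,"ay":0,"az":0,"claw":1},{"tx":0,"ty":0,"tz":0,"ax":0,"ay":0,"az":0,"claw":1},{"tx":0,"ty":0,"tz":0,"ax":0,"ay":0,"az":0,"claw":1}]'

```text
time_s: 12.95
tcp_pos: [0.5915, -0.352, 0.1705]
eef_rot: [180.0, 0.1, 152.9]
contact_force: [-0.7, -0.8, 0.7]
gripper_width: 0.0873
```

step_arm --increments '[{"tx":0,"ty":-2,"tz":-20,"ax":0,"ay":0,"az":0,"claw":1},{"tx":0,"ty":0,"tz":-30,"ax":0,"ay":0,"az":0,"claw":1},{"tx":0,"ty":0,"tz":-30,"ax":0,"ay":0,"az":0,"claw":1},{"tx":0,"ty":0,"tz":-20,"ax":0,"ay":0,"az":0,"claw":1},{"tx":0,"ty":0,"tz":-8,"ax":0,"ay":0,"az":0,"claw":1},{"tx":0,"ty":0,"tz":0,"ax":0,"ay":0,"az":0,"claw":-1},{"tx":0,"ty":0,"tz":0,"ax":0,"ay":0,"az":0,"claw":-1},{"tx":0,"ty":0,"tz":0,"ax":0,"ay":0,"az":0,"claw":-1},{"tx":0,"ty":0,"tz":0,"ax":0,"ay":0,"az":0,"claw":-1},{"tx":0,"ty":0,"tz":0,"ax":0,"ay":0,"az":0,"claw":-1},{"tx":0,"ty":0,"tz":0,"ax":0,"ay":0,"az":0,"claw":-1},{"tx":0,"ty":0,"tz":0,"ax":0,"ay":0,"az":0,"claw":-1}]' --newtons 25

```text
time_s: 14.15
tcp_pos: [0.5918, -0.3548, 0.0631]
eef_rot: [-180.0, 0.1, 152.8]
contact_force: [-2.5, -2.3, 6.6]
gripper_width: 0.0597
```

step_arm --increments '[{"tx":0,"ty":0,"tz":0,"ax":0,"ay":0,"az":0,"claw":-1},{"tx":0,"ty":0,"tz":0,"ax":0,"ay":0,"az":0,"claw":-1},{"tx":0,"ty":0,"tz":3,"ax":0,"ay":0,"az":0,"claw":-1},{"tx":0,"ty":0,"tz":15,"ax":0,"ay":0,"az":0,"claw":-1},{"tx":0,"ty":0,"tz":20,"ax":0,"ay":0,"az":0,"claw":-1},{"tx":0,"ty":0,"tz":0,"ax":0,"ay":0,"az":0,"claw":-1},{"tx":0,"ty":0,"tz":0,"ax":0,"ay":0,"az":0,"claw":-1}]'

```text
time_s: 14.85
tcp_pos: [0.5913, -0.3537, 0.0998]
eef_rot: [180.0, 0.0, 152.7]
contact_force: [0.2, -0.7, -5.4]
gripper_width: 0.0598
```

step_arm --increments '[{"tx":0,"ty":20,"tz":0,"ax":0,"ay":0,"az":0,"claw":-1},{"tx":0,"ty":35,"tz":0,"ax":0,"ay":0,"az":0,"claw":-1},{"tx":0,"ty":40,"tz":0,"ax":0,"ay":0,"az":0,"claw":-1},{"tx":0,"ty":40,"tz":0,"ax":0,"ay":0,"az":0,"claw":-1},{"tx":0,"ty":40,"tz":0,"ax":0,"ay":0,"az":0,"claw":-1},{"tx":-1,"ty":40,"tz":0,"ax":0,"ay":0,"az":0,"claw":-1},{"tx":-1,"ty":40,"tz":0,"ax":0,"ay":0,"az":0,"claw":-1},{"tx":0,"ty":35,"tz":0,"ax":0,"ay":0,"az":0,"claw":-1},{"tx":0,"ty":24.5,"tz":0,"ax":0,"ay":0,"az":0,"claw":-1},{"tx":0,"ty":0,"tz":-10,"ax":0,"ay":0,"az":0,"claw":-1},{"tx":0,"ty":0,"tz":-10,"ax":0,"ay":0,"az":0,"claw":-1},{"tx":0,"ty":0,"tz":-10,"ax":0,"ay":0,"az":0,"claw":-1}]'

```text
time_s: 16.05
tcp_pos: [0.5883, -0.0398, 0.0681]
eef_rot: [-179.9, -0.1, 152.7]
contact_force: [-1.0, -0.0, -4.5]
gripper_width: 0.0597
```

step_arm --increments '[{"tx":0,"ty":0,"tz":-4,"ax":0,"ay":0,"az":0,"claw":-1},{"tx":0,"ty":0,"tz":0,"ax":0,"ay":0,"az":0,"claw":-1},{"tx":0,"ty":0,"tz":-2,"ax":0,"ay":0,"az":0,"claw":-1},{"tx":0,"ty":0,"tz":0,"ax":0,"ay":0,"az":0,"claw":-1}]'

```text
time_s: 16.45
tcp_pos: [0.5893, -0.0399, 0.0636]
eef_rot: [180.0, 0.0, 152.7]
contact_force: [-1.1, -0.3, -4.0]
gripper_width: 0.0592
```

step_arm --increments '[{"tx":0,"ty":0,"tz":-1,"ax":0,"ay":0,"az":0,"claw":-1},{"tx":0,"ty":0,"tz":0,"ax":0,"ay":0,"az":0,"claw":0.5},{"tx":0,"ty":0,"tz":0,"ax":0,"ay":0,"az":0,"claw":0.9},{"tx":0,"ty":0,"tz":0,"ax":0,"ay":0,"az":0,"claw":0.9},{"tx":0,"ty":0,"tz":0,"ax":0,"ay":0,"az":0,"claw":0.9},{"tx":0,"ty":0,"tz":0,"ax":0,"ay":0,"az":0,"claw":0.9},{"tx":0,"ty":0,"tz":0,"ax":0,"ay":0,"az":0,"claw":0.9},{"tx":0,"ty":0,"tz":20,"ax":0,"ay":0,"az":0,"claw":0.9},{"tx":0,"ty":0,"tz":40,"ax":0,"ay":0,"az":0,"claw":0.9},{"tx":0,"ty":0,"tz":45,"ax":0,"ay":0,"az":0,"claw":0.9},{"tx":0,"ty":0,"tz":30,"ax":0,"ay":0,"az":0,"claw":0.9}]'

```text
time_s: 17.55
tcp_pos: [0.59, -0.0395, 0.2008]
eef_rot: [179.9, 0.1, 152.8]
contact_force: [0.6, -0.3, 0.5]
gripper_width: 0.083
```

step_arm --increments '[{"tx":0,"ty":36,"tz":0,"ax":0,"ay":0,"az":-6.4,"claw":0.14},{"tx":1,"ty":36,"tz":0,"ax":0,"ay":0,"az":-6.4,"claw":0.14},{"tx":1,"ty":36,"tz":0,"ax":0,"ay":0,"az":-6.4,"claw":0.14},{"tx":1,"ty":36,"tz":0,"ax":0,"ay":0,"az":-6.4,"claw":0.14},{"tx":1,"ty":36,"tz":0,"ax":0,"ay":0,"az":-6.4,"claw":0.14},{"tx":1,"ty":36,"tz":0,"ax":0,"ay":0,"az":-6.4,"claw":0.14},{"tx":1,"ty":36,"tz":0,"ax":0,"ay":0,"az":-6.4,"claw":0.14},{"tx":1,"ty":36,"tz":0,"ax":0,"ay":0,"az":-6.4,"claw":0.14},{"tx":0,"ty":36,"tz":0,"ax":0,"ay":0,"az":-6.4,"claw":0.14},{"tx":0,"ty":36,"tz":0,"ax":0,"ay":0,"az":-6.4,"claw":0.14},{"tx":0,"ty":33,"tz":0,"ax":0,"ay":0,"az":-6,"claw":0.14},{"tx":0,"ty":0,"tz":0,"ax":0,"ay":0,"az":0,"claw":0.14}]'

```text
time_s: 18.75
tcp_pos: [0.645, 0.1659, 0.1297]
eef_rot: [173.5, -20.7, 103.9]
contact_force: [-0.9, -0.3, -0.2]
gripper_width: 0.0501
```

Run:
```python
from h import *
c=cap('wrist'); s=r.get_state(); print(s['tcp_pos'],s['eef_rot'],s['joints'])
i=c['image'].copy()
for X in([.597,.354,.097],[.597,.354,0]): cv2.circle(i,tuple(int(a) for a in proj(c,X)),4,(0,0,255),1); print(proj(c,X))
cv2.imwrite('pics/w6.png',i); cv2.imwrite('pics/w6raw.png',c['image'])
```

```text
[0.64587084 0.16565181 0.13126117] [173.40059384 -20.55250591 104.05983677] [  19.02477115   23.42520869   -4.3974136   -24.08199678  -55.79987325
 -173.60055859]
[304.89789929  -5.28495152]
[299.70386639  56.09569174]
```

View pics/w6.png

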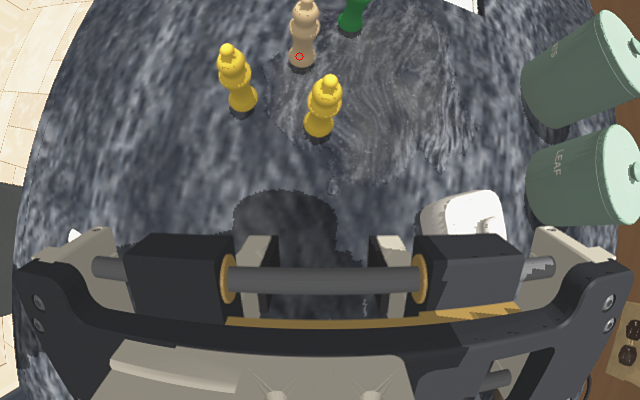

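The last joint hit its range limit (j6 -173.6°), so the tool tilted and stopped short. The mill is at (303,30) in the image and nothing was touched. I'm computing the turn back to vertical.

Run:
```python
from h import *
from scipy.spatial.transform import Rotation as R
s=r.get_state(); a=R.from_euler('xyz',s['eef_rot'],degrees=True); b=R.from_euler('xyz',[180,0,160],degrees=True)
v=(b*a.inv()).as_rotvec(degrees=True); print(v,np.linalg.norm(v),s['tcp_pos'],s['contact_force'])
```

```text
[-20.44881639  -9.27134774  56.44027179] 60.74221151821982 [0.64587084 0.16565181 0.13126117] [-0.26396708 -0.49772843  1.37346559]
```

step_arm --increments '[{"tx":0,"ty":0,"tz":40,"ax":0,"ay":0,"az":0,"claw":0.14},{"tx":0,"ty":0,"tz":40,"ax":0,"ay":0,"az":0,"claw":0.14},{"tx":-5,"ty":0,"tz":0,"ax":-2.56,"ay":-1.16,"az":7.05,"claw":0.14},{"tx":-5,"ty":0,"tz":0,"ax":-2.56,"ay":-1.16,"az":7.05,"claw":0.14},{"tx":-5,"ty":0,"tz":0,"ax":-2.56,"ay":-1.16,"az":7.05,"claw":0.14},{"tx":-5,"ty":0,"tz":0,"ax":-2.56,"ay":-1.16,"az":7.05,"claw":0.14},{"tx":-5,"ty":0,"tz":0,"ax":-2.56,"ay":-1.16,"az":7.05,"claw":0.14},{"tx":-5,"ty":0,"tz":0,"ax":-2.56,"ay":-1.16,"az":7.05,"claw":0.14},{"tx":-5,"ty":0,"tz":0,"ax":-2.56,"ay":-1.16,"az":7.05,"claw":0.14},{"tx":-5,"ty":0,"tz":0,"ax":-2.56,"ay":-1.16,"az":7.05,"claw":0.14},{"tx":0,"ty":0,"tz":0,"ax":0,"ay":0,"az":0,"claw":0.14}]'

```text
time_s: 19.9
tcp_pos: [0.6072, 0.1558, 0.2064]
eef_rot: [179.8, -1.2, 161.6]
contact_force: [0.0, -0.2, -0.6]
gripper_width: 0.0501
```

Run:
```python
from h import *
s=r.get_state(); print(s['tcp_pos'],s['eef_rot'],s['joints'])
```

```text
[0.60715039 0.15578722 0.20643274] [179.75027619  -1.2399226  161.64025056] [  31.53832396   18.11279385   -7.65082137   -1.22546028  -64.84916488
 -139.37400337]
```

step_arm --increments '[{"tx":-1,"ty":16.5,"tz":0,"ax":0,"ay":0,"az":8.4,"claw":0.14},{"tx":-1,"ty":16.5,"tz":0,"ax":0,"ay":0,"az":8.4,"claw":0.14},{"tx":-1,"ty":16.5,"tz":0,"ax":0,"ay":0,"az":8.4,"claw":0.14},{"tx":-1,"ty":16.5,"tz":0,"ax":0,"ay":0,"az":8.4,"claw":0.14},{"tx":-1,"ty":16.5,"tz":0,"ax":0,"ay":0,"az":8.4,"claw":0.14},{"tx":-1,"ty":16.5,"tz":0,"ax":0,"ay":0,"az":8.4,"claw":0.14},{"tx":-1,"ty":16.5,"tz":0,"ax":0,"ay":0,"az":8.4,"claw":0.14},{"tx":-1,"ty":16.5,"tz":0,"ax":0,"ay":0,"az":8.4,"claw":0.14},{"tx":-1,"ty":16.5,"tz":0,"ax":0,"ay":0,"az":8.4,"claw":0.14},{"tx":-1,"ty":16.5,"tz":0,"ax":0,"ay":0,"az":8.4,"claw":0.14},{"tx":0,"ty":16.5,"tz":0,"ax":0,"ay":0,"az":8.4,"claw":0.14},{"tx":0,"ty":16.5,"tz":0,"ax":0,"ay":0,"az":8.4,"claw":0.14}]'

```text
time_s: 21.1
tcp_pos: [0.5981, 0.3534, 0.2062]
eef_rot: [179.7, -1.4, -97.7]
contact_force: [0.4, 0.8, 0.3]
gripper_width: 0.0502
```

Run:
```python
from h import *
from scipy.spatial.transform import Rotation as R
c=cap('wrist'); s=r.get_state(); a=R.from_euler('xyz',s['eef_rot'],degrees=True); b=R.from_euler('xyz',[180,0,262.8],degrees=True)
print((b*a.inv()).as_rotvec(degrees=True),s['tcp_pos'],s['eef_rot'],s['joints'])
i=c['image'].copy()
for X in([.597,.354,.097],[.597,.354,0]): cv2.circle(i,tuple(int(a) for a in proj(c,X)),3,(0,0,255),1); print(proj(c,X))
cv2.imwrite('pics/w7.png',i)
```

```text
[ 1.28494013 -0.4571412  -0.07572989] [0.59812475 0.35569675 0.20589646] [179.70657604  -1.33190347 -97.12085589] [ 47.02840804  24.47218272   1.18005573   0.58490189 -67.96037452
 -54.37808547]
[325.88956982 208.46998716]
[324.82078504 184.9351248 ]
```

View pics/w7.png

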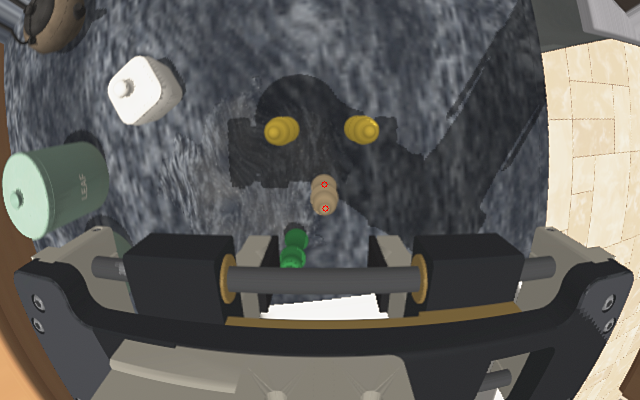

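The mill's knob (325,208) and foot (325,185) match the estimate; the yellow and green ones lie off the jaw axis. I'll straighten and settle the tool.

step_arm --increments '[{"tx":0,"ty":0,"tz":-20,"ax":1.28,"ay":-0.46,"az":0,"claw":0.14},{"tx":0,"ty":0,"tz":-20,"ax":0,"ay":0,"az":0,"claw":0.14},{"tx":0,"ty":0,"tz":0,"ax":0,"ay":0,"az":0,"claw":0.14},{"tx":0,"ty":0,"tz":0,"ax":0,"ay":0,"az":0,"claw":0.14}]'

```text
time_s: 21.55
tcp_pos: [0.5981, 0.3526, 0.1658]
eef_rot: [179.9, -0.1, -98.0]
contact_force: [0.4, -0.4, 0.6]
gripper_width: 0.0501
```

step_arm --increments '[{"tx":-1,"ty":1.5,"tz":-25,"ax":0,"ay":0,"az":0.5,"claw":0.14},{"tx":0,"ty":0,"tz":-30,"ax":0,"ay":0,"az":0,"claw":0.14},{"tx":0,"ty":0,"tz":-30,"ax":0,"ay":0,"az":0,"claw":0.14},{"tx":0,"ty":0,"tz":-18,"ax":0,"ay":0,"az":0,"claw":0.14},{"tx":0,"ty":0,"tz":-8,"ax":0,"ay":0,"az":0,"claw":0.14},{"tx":0,"ty":0,"tz":0,"ax":0,"ay":0,"az":0,"claw":0.14},{"tx":0,"ty":0,"tz":0,"ax":0,"ay":0,"az":0,"claw":-1},{"tx":0,"ty":0,"tz":0,"ax":0,"ay":0,"az":0,"claw":-1},{"tx":0,"ty":0,"tz":0,"ax":0,"ay":0,"az":0,"claw":-1},{"tx":0,"ty":0,"tz":0,"ax":0,"ay":0,"az":0,"claw":-1},{"tx":0,"ty":0,"tz":0,"ax":0,"ay":0,"az":0,"claw":-1},{"tx":0,"ty":0,"tz":0,"ax":0,"ay":0,"az":0,"claw":-1}]' --newtons 15

```text
time_s: 22.75
tcp_pos: [0.5972, 0.3546, 0.055]
eef_rot: [180.0, 0.0, -97.4]
contact_force: [1.0, 0.0, 5.0]
gripper_width: 0.0246
```

step_arm --increments '[{"tx":0,"ty":0,"tz":0,"ax":0,"ay":0,"az":0,"claw":-1},{"tx":0,"ty":0,"tz":0,"ax":0,"ay":0,"az":0,"claw":-1},{"tx":0,"ty":0,"tz":0,"ax":0,"ay":0,"az":0,"claw":-1}]'

```text
time_s: 23.05
tcp_pos: [0.5971, 0.3546, 0.055]
eef_rot: [180.0, 0.0, -97.4]
contact_force: [0.8, -0.9, 5.8]
gripper_width: 0.0246
```

step_arm --increments '[{"tx":0,"ty":0,"tz":5,"ax":0,"ay":0,"az":0,"claw":-1},{"tx":0,"ty":0,"tz":20,"ax":0,"ay":0,"az":0,"claw":-1},{"tx":0,"ty":0,"tz":35,"ax":0,"ay":0,"az":0,"claw":-1},{"tx":0,"ty":0,"tz":35,"ax":0,"ay":0,"az":0,"claw":-1},{"tx":0,"ty":0,"tz":25,"ax":0,"ay":0,"az":0,"claw":-1},{"tx":0,"ty":-20,"tz":0,"ax":0,"ay":0,"az":0,"claw":-1},{"tx":1,"ty":-35,"tz":0,"ax":0,"ay":0,"az":0,"claw":-1},{"tx":1,"ty":-40,"tz":0,"ax":0,"ay":0,"az":0,"claw":-1},{"tx":1,"ty":-40,"tz":0,"ax":0,"ay":0,"az":0,"claw":-1},{"tx":0,"ty":-40,"tz":0,"ax":0,"ay":0,"az":0,"claw":-1},{"tx":0,"ty":-40,"tz":0,"ax":0,"ay":0,"az":0,"claw":-1}]'

```text
time_s: 24.15
tcp_pos: [0.598, 0.1369, 0.1726]
eef_rot: [179.8, -0.1, -97.5]
contact_force: [0.9, 0.2, -2.2]
gripper_width: 0.0247
```

step_arm --increments '[{"tx":0,"ty":-40,"tz":0,"ax":0,"ay":0,"az":0,"claw":-1},{"tx":0,"ty":-30,"tz":0,"ax":0,"ay":0,"az":0,"claw":-1},{"tx":0,"ty":-15,"tz":0,"ax":0,"ay":0,"az":0,"claw":-1},{"tx":0,"ty":-8,"tz":0,"ax":0,"ay":0,"az":0,"claw":-1},{"tx":0,"ty":0,"tz":0,"ax":0,"ay":0,"az":0,"claw":-1},{"tx":0,"ty":0,"tz":0,"ax":0,"ay":0,"az":0,"claw":-1}]'

```text
time_s: 24.75
tcp_pos: [0.5995, 0.0469, 0.1737]
eef_rot: [179.9, -0.0, -97.4]
contact_force: [-0.5, -0.1, -1.9]
gripper_width: 0.0247
```

Run:
```python
from h import *
s=r.get_state(); print(s['tcp_pos'],s['eef_rot'],s['gripper_width'])
c=cap('scene','s3.png'); t=cap('top')
cv2.imwrite('pics/s3.png',c['image'])
p=seg(t,(300,130,400,230),.08,.108,150); print('jar lid',obb(p) if len(p)>4 else len(p))
```

```text
[0.59946481 0.04693886 0.17370884] [ 1.79896323e+02 -4.87274146e-02 -9.74272878e+01] 0.0246635308726131
jar lid (array([572. , -53.4,  10.8,  40.1,  37.5]), 43)
```

View pics/s3.png

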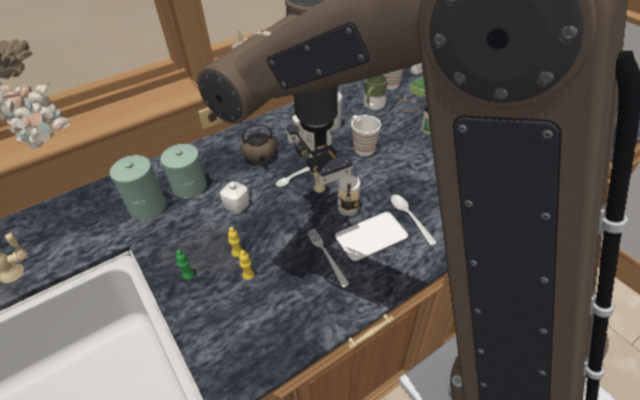

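The scene view shows the mill held at (318,180) beside the jar (348,195), with the look-alikes undisturbed. Lowering.

step_arm --increments '[{"tx":0.5,"ty":-1,"tz":-25,"ax":0,"ay":0,"az":0,"claw":-1},{"tx":0,"ty":0,"tz":-30,"ax":0,"ay":0,"az":0,"claw":-1},{"tx":0,"ty":0,"tz":-30,"ax":0,"ay":0,"az":0,"claw":-1},{"tx":0,"ty":0,"tz":-18,"ax":0,"ay":0,"az":0,"claw":-1},{"tx":0,"ty":0,"tz":-9,"ax":0,"ay":0,"az":0,"claw":-1},{"tx":0,"ty":0,"tz":-4,"ax":0,"ay":0,"az":0,"claw":-1},{"tx":0,"ty":0,"tz":0,"ax":0,"ay":0,"az":0,"claw":-1},{"tx":0,"ty":0,"tz":0,"ax":0,"ay":0,"az":0,"claw":-1}]'

```text
time_s: 25.65
tcp_pos: [0.6007, 0.0457, 0.0591]
eef_rot: [-180.0, -0.0, -97.4]
contact_force: [0.1, 0.6, -1.9]
gripper_width: 0.0248
```

step_arm --increments '[{"tx":0,"ty":0,"tz":-2,"ax":0,"ay":0,"az":0,"claw":-1},{"tx":0,"ty":0,"tz":-1,"ax":0,"ay":0,"az":0,"claw":-1},{"tx":0,"ty":0,"tz":0,"ax":0,"ay":0,"az":0,"claw":-1},{"tx":0,"ty":0,"tz":0,"ax":0,"ay":0,"az":0,"claw":-1}]'

```text
time_s: 26.05
tcp_pos: [0.6001, 0.0452, 0.0552]
eef_rot: [179.9, -0.0, -97.5]
contact_force: [0.5, -0.3, -2.1]
gripper_width: 0.0246
```

step_arm --increments '[{"tx":0,"ty":0,"tz":-1,"ax":0,"ay":0,"az":0,"claw":-1},{"tx":0,"ty":0,"tz":0,"ax":0,"ay":0,"az":0,"claw":-1},{"tx":0,"ty":0,"tz":0,"ax":0,"ay":0,"az":0,"claw":-1}]'

```text
time_s: 26.35
tcp_pos: [0.6003, 0.0452, 0.055]
eef_rot: [180.0, -0.0, -97.4]
contact_force: [-3.0, -0.4, 5.8]
gripper_width: 0.0248
```

Contact with the worktop; I'm releasing and going up, then out of the cameras' view.

step_arm --increments '[{"tx":0,"ty":0,"tz":0,"ax":0,"ay":0,"az":0,"claw":-0.3},{"tx":0,"ty":0,"tz":0,"ax":0,"ay":0,"az":0,"claw":0.1},{"tx":0,"ty":0,"tz":0,"ax":0,"ay":0,"az":0,"claw":0.1},{"tx":0,"ty":0,"tz":0,"ax":0,"ay":0,"az":0,"claw":0.1},{"tx":0,"ty":0,"tz":0,"ax":0,"ay":0,"az":0,"claw":0.1},{"tx":0,"ty":0,"tz":10,"ax":0,"ay":0,"az":0,"claw":0.1},{"tx":0,"ty":0,"tz":30,"ax":0,"ay":0,"az":0,"claw":0.1},{"tx":0,"ty":0,"tz":40,"ax":0,"ay":0,"az":0,"claw":0.1},{"tx":0,"ty":0,"tz":45,"ax":0,"ay":0,"az":0,"claw":0.1},{"tx":0,"ty":0,"tz":45,"ax":0,"ay":0,"az":0,"claw":0.1}]'

```text
time_s: 27.35
tcp_pos: [0.5996, 0.045, 0.2265]
eef_rot: [179.9, -0.1, -97.4]
contact_force: [2.0, 0.4, -0.0]
gripper_width: 0.0482
```

step_arm --increments '[{"tx":-10,"ty":45,"tz":0,"ax":0,"ay":0,"az":0,"claw":0.1},{"tx":-10,"ty":45,"tz":0,"ax":0,"ay":0,"az":0,"claw":0.1},{"tx":-10,"ty":45,"tz":0,"ax":0,"ay":0,"az":0,"claw":0.1},{"tx":-10,"ty":45,"tz":0,"ax":0,"ay":0,"az":0,"claw":0.1},{"tx":-10,"ty":45,"tz":0,"ax":0,"ay":0,"az":0,"claw":0.1},{"tx":-10,"ty":45,"tz":0,"ax":0,"ay":0,"az":0,"claw":0.1},{"tx":-10,"ty":45,"tz":0,"ax":0,"ay":0,"az":0,"claw":0.1},{"tx":-20,"ty":45,"tz":0,"ax":0,"ay":0,"az":0,"claw":0.1},{"tx":-20,"ty":45,"tz":0,"ax":0,"ay":0,"az":0,"claw":0.1},{"tx":-20,"ty":45,"tz":0,"ax":0,"ay":0,"az":0,"claw":0.1},{"tx":0,"ty":0,"tz":0,"ax":0,"ay":0,"az":0,"claw":0.1},{"tx":0,"ty":0,"tz":0,"ax":0,"ay":0,"az":0,"claw":0.1}]'

```text
time_s: 28.55
tcp_pos: [0.469, 0.4963, 0.2241]
eef_rot: [179.9, -0.1, -97.3]
contact_force: [-1.3, 0.0, -0.1]
gripper_width: 0.048
```

Run:
```python
from h import *
c=cap('top','t4.png'); s=r.get_state(); print(s['tcp_pos'],s['contact_force'])
```

```text
[0.46966618 0.49531641 0.22428338] [ 0.77020546 -0.77073066 -0.31577487]
```

View pics/t4.png

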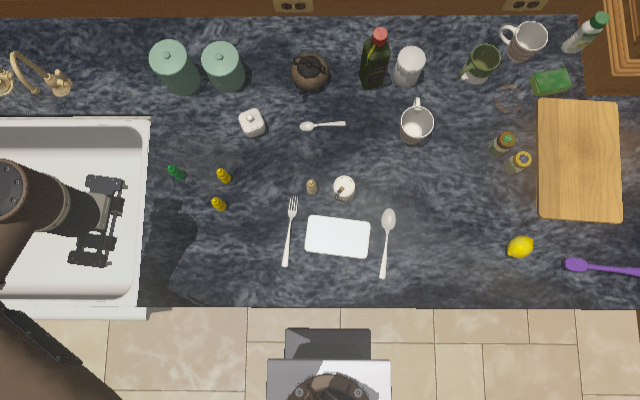

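The layout stands as asked: fork (290,232), dish (337,237), spoon (387,243), mill (312,186), jar (344,188). I'll measure it.

Run:
```python
from h import *
c=cap('top')
D,_=obb(pix(c,(303,208,375,262),.011,160)); print('dish',D)
a=np.radians(D[4]-90); R2=np.array([[np.cos(a),np.sin(a)],[-np.sin(a),np.cos(a)]])
f=lambda X:np.round(R2@(np.array(X[:2])*1000-D[:2]),1)
for n,b,th in(('fork',(275,190,303,270),110),('spoon',(376,203,400,282),130)):
    p=pix(c,b,.006,th); o,_=obb(p); A=o[4] if o[2]>o[3] else o[4]-90
    q=p[:,:2]-o[:2]/1000; t=q@[np.cos(np.radians(A)),np.sin(np.radians(A))]
    print(n,o,'dish frame',f(o[:2]/1000),'angle rel',A-np.degrees(a))
for n,b,lo,hi in(('jar',(330,170,360,205),.09,.112),('mill',(303,176,322,198),.08,.11)):
    p=seg(c,b,lo,hi); o,_=obb(p); print(n,o,f(o[:2]/1000),'z',np.median(p[:,2]),p[:,2].max())
for n,b,lo,hi in(('sugar',(230,100,275,145),.03,.1),('mug',(395,95,440,150),.09,.12)):
    print(n,obb(seg(c,b,lo,hi)))
```

```text
dish [469.3 -24.5 169.5 101.2  82.8]
fork [483.3 105.7  42.8 193.7  85.5] dish frame [ -2.4 130.9] angle rel 2.700000000000002
spoon [ 451.6 -158.4   38.   190.8   86.8] dish frame [  -0.8 -135.1] angle rel 3.999999999999999
jar [589.  -39.8  54.7  55.7  19.3] [120.7  -0.2] z 0.0991656835014039 0.10631140136374592
mill [601.8  46.1  14.5  16.5  31.5] [122.6  86.6] z 0.08598577113274779 0.09935216478712527
sugar (array([778.5, 209.6,  64. ,  63.7,  23.6]), 539)
mug (array([ 765.6, -235.9,   85.4,  101.5,   49.4]), 256)
```

```bash
python3 -c "
from h import *
print(r.close_job())"
```

```text
the job is handed in; nothing more can be done
None
```

The breakfast place is laid and the job is handed in, at about 29 s of the 118 s allowed. No verdict came back, so the results below are my own last top-camera measurements.

| Item | Measured in the dish frame | Allowed |
|---|---|---|
| Fork | 131 mm left, 2 mm off level, 2.7° off the dish's x axis | 110–146 mm, ±16 mm, 11.5° |
| Spoon | 135 mm right, 1 mm off level, 4° off the dish's x axis | 110–146 mm, ±16 mm, 11.5° |
| Jar | 121 mm behind, 0 mm sideways | 105–137 mm, ±15 mm |
| Mill | 123 mm behind, 87 mm from the jar on the sugar-pot side | 103–139 mm, 70–102 mm |

- **Left in place:** the dish, sugar pot and mug measured within 1 mm of where they started. I checked the teaspoon only by eye in the picture, and it looked unmoved.
- **Upright:** the heights of the jar and mill tops match both standing upright.
- **Spoon reading:** its sideways value is the least certain. The tool released it at about 130 mm, so the camera's 135 mm is probably a few millimetres off because of the bowl. Both values are within limits.
- **One mishap:** on the first approach to the mill I turned the wrist the wrong way. The last joint reached its range limit, and the tool tilted about 20° and stopped short. I saw no contact, and I straightened it and came in from the other side.

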